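# Put the glue bottle on the sale tray and move its price sign

### The arm

A 6-joint arm with a two-finger parallel gripper is mounted at the origin on the work surface. World frame = base frame: x ahead of the robot, y to its left, z up, the work surface at z = 0. Lengths are in m, angles in rad, forces in N, time in s.
With the tool pointing down it reaches from about 0.275 to 0.85 m from the base axis. Payload 5.2 kg.
Tool frame: the origin (TCP) lies on the mounting face of the last link; the fingertips stand r.tips_ahead ahead of it and the grasp point (between the pads) lies 155 mm ahead of it (r.tips_ahead is the distance from the TCP to the fingertips, in m); z points along the fingers, y is the line along which they close (so a half turn about z gives the same grasp; the last joint's range is limited). The gripper opens to 85 mm and grips with 20 to 120 N. Pads are 22 mm wide; open, the fingers measure 114 mm over their backs; the gripper's body (76 mm by 85 mm) begins 54 mm behind the grasp point. The pads swing forward as they close: fully open they stand 13 mm farther back than shut.
Start: joints at [1.103, 0.259, 1.535, -0, 1.348, -0.203], TCP at [0.144, 0.531, 0.405] pointing down, gripper open.
Joint ranges: [-3.14, 3.14], [-0.91, 2.08], [0.19, 2.58], [-1.22, 4.36], [0.22, 2.71], [-3.12, 3.12]. Speed limits (rad/s): [2.57, 2.57, 3.14, 3.14, 3.14, 3.14].

### API

Orientations are given as [roll, pitch, yaw] about the fixed x, y, z axes, in that order (R = Rz(yaw) Ry(pitch) Rx(roll)).
In Python, from cell import r gives the robot as it stands.
- The arm moves only by the shell command python3 -m crank 'ROWS' [FORCE]. ROWS is JSON, a list that holds one entry, the list of rows, each a list of 7 numbers: the opening in per cent of the stroke, from 0 (shut) to 100 (fully open), then the shift along the tool's x, y, z in m, then the turn, a rotation vector about the tool's x, y, z in degrees. In form: [[[hand, dx, dy, dz, rx, ry, rz], ...]]. A call has 1 to 10 rows; each row is the pose to reach, as a shift and turn from the pose commanded when the call began, along the tool's axes at that moment; what a row does not reach only later rows make up. A row lasts 1/8 s, in which the tool goes at most 62.5 mm and 10.7 degrees, less where a joint would pass 70% of its speed; a pose out of reach is approached as far as the arm can. A call with a gripper value outside its range is refused whole. The fingers move at their own pace and stop on an object; FORCE is the grip in N (left out, the last holds). Time passes only in rows, so rows that repeat a pose let the fingers close. It gives the time, the measured TCP pose, the force, the opening and the grip force at its end, in the units of the state.
- r.state(): the state, without advancing time (a new reading comes with each control period).
- r.capture(name): name is "scene" or "top" or "wrist"; returns a dict with "image" (420x560x3 uint8, red, green, blue), "fx", "fy", "cx", "cy" (pixels), "dist_coeffs" ([k1, k2, p1, p2, k3] as OpenCV has them; the pictures are not rectified), "cam_to_world" (4x4, takes a point from camera to world coordinates). Camera axes: x right, y down, z forward; pixel columns grow to the right and rows downward; lengths in m; the calibration is good to about 2 mm. A picture is of the moment at which its call begins. There is no depth.
- r.sign_off(): hands the job in; it is judged then, once.
The state is a dict: "t": time; "joint_pos": joint angles; "joint_vel": joint speeds; "joint_efforts": joint torques, N m; "eef_pos": TCP position; "orientation": TCP orientation; "ft_force": force on the tool from outside, world axes, zero at the start; "ft_torque": the same for the moment, N m; "grip_width": opening from 0.0 (shut) to 1.0 (fully open); "gripper_force": force on a finger pad.
Only numpy, scipy, OpenCV 4.12 (cv2) and the standard library are available. Lean on these libraries where they do the work, as an engineer would, in place of code of your own. Each camera call takes 0.05 s, during which the arm holds its last target. There are 200 camera calls.

### The job

Take the yellow bottle with the red cap out of the sloping rack and lower it onto the green mark in the raised sale tray, so that it stands upright by itself; set it down, do not let it drop. Then take the orange price sign off the pink basket and hang it by its own hook over the tray's blue lip, near the middle, with its front facing outwards. Do not disturb the blue bottle, the jar or the tape roll.

Things in the scene. Friction and masses are not known exactly. Their poses are not given: they have to be found in the camera images.
- bottle: yellow glue bottle, loose, 168 mm tall, 0.3 kg. Origin: centre of its underside; z up its axis. Body 54 mm in diameter to 100 mm up, shoulder to 122, then the red cap to grip: a plain cylinder 36 mm in diameter, 122 to 168 mm up. At the start it leans 32 degrees from vertical in one of the rack's two places, top towards the rack's +x side, away from the robot
- spare: blue bottle with a white cap, same shape, in the rack's other place; leave it there
- rack: fixed sloping steel rack, 214 mm wide (y), 100 mm high, x -168 to -8 mm. Origin on the table, y midway between its two places; z up. Bottles' base centres at x -100, y +52 and -52, z 30 mm, leaning 32 degrees to +x against a back board 100 mm long, between ribs 60 mm high with 2 mm to spare each side. A bottle comes out straight along its own axis
- tray: fixed raised white tray, 190 (x) x 270 (y) mm. Origin: centre of its underside on the table; z up. Flat inner floor 60 mm above the origin, lips 6 mm thick round it up to 90 mm. The lip on its +x side, away from the robot, is blue (outer face, flush with the tray's side, at x = +95 mm); the others are grey
- mark: flat round green mark on the tray floor, 64 mm in diameter, 1 mm thick, look only. Origin: its centre on the tray floor. It lies in one half of the tray (y = +75 or -75 mm) at x = -20 mm
- jar: clear jar with a steel cap, 60 mm in diameter, 75 mm tall, loose, standing in the other half of the tray; leave it. Origin: centre of its underside
- basket: fixed pink open basket, 150 (x) x 180 (y) mm, 100 mm high, walls 6 mm thick. Origin: on the table, 40 mm to +x of the centre of its underside; z up. The sign starts on its +x wall, away from the robot (outer face at x = +35 mm)
- sign: orange price sign, loose, 0.11 kg: upright board, y +-40, x 0 to 8, z -65 to +50 mm; front +x. Origin: on its back face, at the hook's roof that rests on the rim. Black hook behind, 50 mm wide: bridge z 0 to 5 mm back to x -22, leg 25 mm down at its end, slot 18 mm (x -18 to 0). Grip the board across its 8 mm above the bridge, from above. Hangs upright, back against the wall's outside
- tape: grey tape roll lying on the table, 100 mm in diameter, 40 mm high, loose; leave it. Origin: centre of its underside
There are look-alikes about, which are no part of the job. Several things have the shape of the sign; the one meant has the colours described above.

How it is judged:
On the way, in this order (a step that is already met when the one before it is completed fails the run):
1. the yellow bottle stands upright on the green mark, let go (horizontal distance between bottle and mark below 0.02 m and angle between bottle's own z axis and vertical below 0.08 rad and z of bottle in the frame of tray between 0.054 and 0.066 m and linear speed of bottle below 0.03 m/s and contact force between the fingers and bottle below 0.05 N), for 0.3 s.
2. the sign hangs by its hook on the tray's blue lip, let go (x of sign in the frame of tray between 0.088 and 0.112 m and y of sign in the frame of tray between -0.07 and 0.07 m and z of sign in the frame of tray between 0.084 and 0.098 m and angle between sign's own z axis and vertical below 0.2 rad and angle between the x axis of sign and the x axis of tray, either way round below 0.25 rad and x of tray in the frame of sign below 0 m and contact force between sign and tray above 0.2 N and linear speed of sign below 0.03 m/s and contact force between the fingers and sign below 0.05 N), for 0.3 s.
At the end, for the whole second after the job is handed in: Bottle at rest on the tray floor, within 20 mm of the mark's centre and 4.5 degrees of upright; sign at rest, hook over the blue lip (origin -7 to +17 mm from its outer face, -6 to +8 mm from its top), within 70 mm of its middle, upright to 11 and square to 14 degrees, front outwards; both let go (all of step 1 and all of step 2); the robot touches nothing.
It fails at once if the bottle is let go over the tray with its base more than 12 mm above the tray floor, or falls over there (x of bottle in the frame of tray between -0.09 and 0.09 m and y of bottle in the frame of tray between -0.13 and 0.13 m and z of bottle in the frame of tray above 0.072 m and contact force between the fingers and bottle below 0.02 N).
It fails at once if the blue bottle, the jar or the tape roll is moved more than 20 mm (distance of any of spare, jar, tape from where it was at the start of the episode above 0.02 m).
It also fails if it takes over 61 s, if anything falls off the work surface, if the arm or the gripper's body presses on something with over 40 N, if the wrist force passes 120 N, or if a joint passes its speed limit or range.

## Working session

There is one attempt and no reset: what is moved stays moved. The work goes in short steps, Python scripts to look and compute and a shell command to move; the robot and the scene stay as the last step left them, time stands still between calls to the robot, and variables do not carry over. Pictures are saved under pics/ and viewed, at most 12 in all, crops included, and the job is handed in when it is done.

```bash
mkdir -p pics; ls; python3 - <<'E'
from cell import r
import cv2,pickle,numpy as np
print(r.state(), r.tips_ahead)
d={}
for n in("scene","top"):
    c=r.capture(n); d[n]=c; cv2.imwrite(f"pics/{n}0.png",c["image"][:,:,::-1])
    print(n,c["fx"],c["cx"],c["cy"],c["dist_coeffs"],np.round(c["cam_to_world"],3).tolist())
pickle.dump(d,open("c0.pkl","wb"))
E
```

```text
pics
{'t': 0.0, 'joint_pos': array([ 1.10321792e+00,  2.59368178e-01,  1.53609008e+00, -2.25023832e-06,
        1.34799989e+00, -2.02803929e-01]), 'joint_vel': array([-0.0008338 , -0.0009364 , -0.00098097, -0.0008888 , -0.00014266,
       -0.00228084]), 'joint_efforts': array([-1.27764444e-03, -4.46040809e+01, -2.90566009e+01, -2.82718484e-04,
        1.19674753e-02, -1.22026827e-04]), 'eef_pos': array([0.14381198, 0.53064429, 0.40385804]), 'orientation': array([-3.13976494e+00, -3.73593525e-04,  2.87681834e+00]), 'ft_force': array([ 0.3279046 , -0.68939843,  0.60895827]), 'ft_torque': array([ 0.01515578, -0.00387207,  0.01386379]), 'gripper_force': 0.0, 'grip_width': 0.9979557655447833} 0.1734
scene 402.2033070574073 275.03090973967693 209.43997272688802 [-0.07129995  0.          0.          0.          0.        ] [[-0.581, 0.663, -0.472, 1.011], [0.813, 0.484, -0.322, 0.412], [0.015, -0.571, -0.821, 0.973], [0.0, 0.0, 0.0, 1.0]]
top 432.882411218842 286.64944947078226 206.50411329262099 [-0.0206912  0.         0.         0.         0.       ] [[-0.024, -0.994, 0.109, 0.407], [-1.0, 0.025, 0.007, 0.053], [-0.01, -0.109, -0.994, 1.255], [0.0, 0.0, 0.0, 1.0]]
```

View pics/scene0.png

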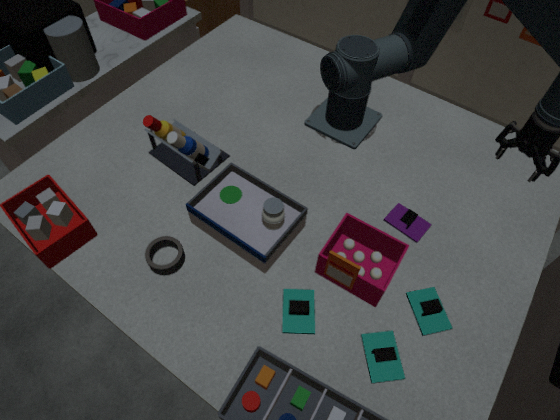

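View pics/top0.png

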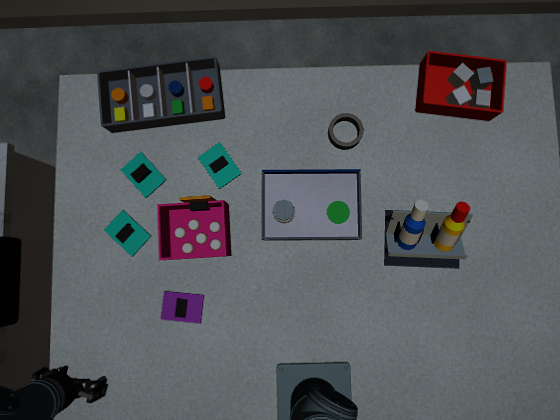

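```bash
cat > h.py <<'E'
import numpy as np,cv2
def ray(c,uv):
    K=np.array([[c["fx"],0,c["cx"]],[0,c["fy"],c["cy"]],[0,0,1]])
    p=cv2.undistortPoints(np.array(uv,float).reshape(-1,1,2),K,np.array(c["dist_coeffs"],float)).reshape(-1,2)
    T=np.array(c["cam_to_world"]); d=np.c_[p,np.ones(len(p))]@T[:3,:3].T
    return T[:3,3],d/np.linalg.norm(d,axis=1)[:,None]
def plane(c,uv,z):
    o,d=ray(c,uv); return o+d*((z-o[2])/d[:,2])[:,None]
def two(c1,u1,c2,u2):
    A=np.zeros((3,3));b=np.zeros(3)
    for c,u in((c1,u1),(c2,u2)):
        o,d=ray(c,[u]); P=np.eye(3)-np.outer(d[0],d[0]); A+=P;b+=P@o
    return np.linalg.solve(A,b)
def mask(c,lo,hi,box):
    h=cv2.cvtColor(np.ascontiguousarray(c["image"]),cv2.COLOR_RGB2HSV); m=cv2.inRange(h,np.array(lo),np.array(hi))
    if lo[0]==0 and hi[0]<=8: m|=cv2.inRange(h,np.array([174,lo[1],lo[2]]),np.array([180,255,255]))
    z=np.zeros_like(m); x0,y0,x1,y1=box; z[y0:y1,x0:x1]=m[y0:y1,x0:x1]; return z
def blob(m):
    cs=cv2.findContours(m,cv2.RETR_EXTERNAL,cv2.CHAIN_APPROX_NONE)[0]; k=max(cs,key=cv2.contourArea)
    M=cv2.moments(k); return np.array([M["m10"]/M["m00"],M["m01"]/M["m00"]]),k,cv2.boxPoints(cv2.minAreaRect(k))
E
python3 - <<'E'
import pickle; from h import *
np.set_printoptions(precision=4,suppress=True)
d=pickle.load(open("c0.pkl","rb")); t,s=d["top"],d["scene"]
def rep(n,lo,hi,bt,bs,z):
    a,ka,ra=blob(mask(t,lo,hi,bt)); print(n,"top px",a,len(ka),"plane",plane(t,[a],z),"\n rect",plane(t,ra,z)[:,:2].tolist())
    if bs: 
        b,kb,_=blob(mask(s,lo,hi,bs)); print(" scene px",b,len(kb),"plane",plane(s,[b],z),"two",two(t,a,s,b))
rep("cap",(0,120,60),(8,255,255),(435,190,480,240),(135,105,170,140),.153)
rep("white",(0,0,130),(180,90,255),(408,195,432,213),None,.153)
rep("mark",(45,100,60),(75,255,255),(300,190,360,235),(210,180,250,210),.06)
rep("blue lip",(100,100,30),(125,255,255),(255,160,370,185),(180,190,280,270),.09)
rep("basket",(160,120,60),(176,255,255),(150,190,240,270),(310,205,415,310),.1)
rep("orange",(8,150,60),(18,255,255),(170,185,225,215),(320,240,370,295),.14)
im=cv2.cvtColor(t["image"],cv2.COLOR_RGB2BGR)
a=cv2.resize(im[150:275,370:490],None,fx=3.2,fy=3.2,interpolation=2); b=cv2.resize(im[150:275,150:270],None,fx=3.2,fy=3.2,interpolation=2)
cv2.imwrite("pics/crop1.png",np.hstack([b,a]))
E
```

```text
cap top px [461.1383 211.6283] 55 plane [[ 0.5033 -0.3843  0.153 ]] 
 rect [[0.48045423948751464, -0.35813746333677293], [0.5330936718491461, -0.3757806724226737], [0.5228358924509959, -0.4101360638352144], [0.47028758443029345, -0.39232398757355724]]
 scene px [148.961  120.4326] 42 plane [[ 0.4988 -0.3969  0.153 ]] two [ 0.5044 -0.3828  0.1639]
white top px [421.3118 205.1344] 32 plane [[ 0.5226 -0.2834  0.153 ]] 
 rect [[0.5170091910057992, -0.26306525134401365], [0.5399814511810679, -0.27206611869253255], [0.5283305803468329, -0.30371928988248104], [0.5054077182355069, -0.2946544751892888]]
mark top px [337.8721 211.9561] 64 plane [[ 0.5193 -0.0797  0.06  ]] 
 rect [[0.5506115372857375, -0.0506634082846763], [0.5490440230406375, -0.1117207906492877], [0.4878696760775799, -0.1092658740179002], [0.4894120502535556, -0.04854520599819864]]
 scene px [230.3898 194.2312] 55 plane [[ 0.5182 -0.0793  0.06  ]] two [ 0.5189 -0.0792  0.061 ]
blue lip top px [317.9057 170.1132] 198 plane [[ 0.6326 -0.0262  0.09  ]] 
 rect [[0.6341328616914812, 0.12653305392997843], [0.6396866017485227, 0.126
[... 173 characters left out ...]
 0.6298 -0.0173  0.0693]
basket top px [195.5805 232.4866] 431 plane [[0.4701 0.3067 0.1   ]] 
 rect [[0.5503274318045124, 0.4150501014829157], [0.557079826006084, 0.23200009654093232], [0.40651576490060287, 0.2239723663473031], [0.39956165129677895, 0.40444545665950277]]
 scene px [367.4412 259.2254] 472 plane [[0.4964 0.3391 0.1   ]] two [0.4693 0.3268 0.0462]
orange top px [195.4324 197.4279] 60 plane [[0.5592 0.2981 0.14  ]] 
 rect [[0.5613196058985501, 0.33885515345818373], [0.5643262096940755, 0.2654132460387937], [0.5568167808878344, 0.2649496413863064], [0.5538066496826403, 0.3383366953749614]]
 scene px [344.3827 259.4815] 64 plane [[0.5524 0.2986 0.14  ]] two [0.5574 0.2981 0.1474]
```

View pics/crop1.png

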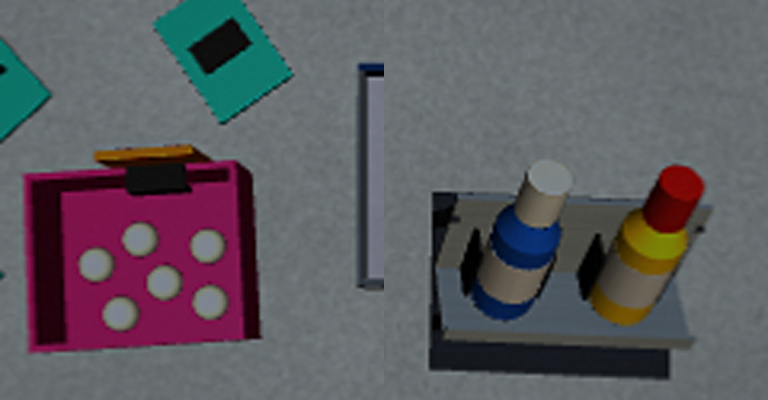

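```bash
cat >> h.py <<'E'
from scipy.spatial.transform import Rotation as Ro
def go(st,R,p):
    R0=Ro.from_euler("xyz",st["orientation"]); 
    print("shift",np.round(R0.inv().apply(np.array(p)-st["eef_pos"]),4),"turn",np.round((R0.inv()*Ro.from_matrix(R)).as_rotvec(degrees=True),2),"d",np.linalg.norm(np.array(p)-st["eef_pos"]))
def frame(y,z):
    y=np.array(y,float);z=np.array(z,float); z/=np.linalg.norm(z); y-=z*(y@z); y/=np.linalg.norm(y); return np.c_[np.cross(y,z),y,z]
def axis(yaw,lean=32):
    a=np.radians(yaw);l=np.radians(lean); return np.array([np.cos(a)*np.sin(l),np.sin(a)*np.sin(l),np.cos(l)])
def ydir(yaw): a=np.radians(yaw); return np.array([-np.sin(a),np.cos(a),0])
E
python3 - <<'E'
from h import *; from cell import r
a=axis(-5); go(r.state(),frame(ydir(-5),-a),np.array([.504,-.383,.157])+a*.255)
E
```

```text
shift [-0.7197 -0.7637  0.0317] turn [ 2.75 31.89 -9.93] d 1.0498570490563495
```

```bash
python3 -m crank '[[[100,-0.36,-0.38,0.0,1,16,-5],[100,-0.36,-0.38,0.0,1,16,-5],[100,-0.36,-0.38,0.0,1,16,-5],[100,-0.36,-0.38,0.0,1,16,-5],[100,-0.36,-0.38,0.0,1,16,-5],[100,-0.5,-0.53,0.0,1,20,-7],[100,-0.5,-0.53,0.0,1,20,-7],[100,-0.6,-0.64,0.0,1,20,-7],[100,-0.6,-0.64,0.0,1,20,-7],[100,-0.6,-0.64,0.0,1,20,-7]]]'
python3 - <<'E'
from h import *; from cell import r
a=axis(-5); go(r.state(),frame(ydir(-5),-a),np.array([.504,-.383,.157])+a*.255)
E
```

```text
t: 1.35
eef_pos: [0.4386, -0.0226, 0.4045]
orientation: [3.137, -0.349, 3.001]
ft_force: [0.8, 1.3, 0.4]
grip_width: 0.999
gripper_force: 0.0
shift [-0.2459 -0.3401 -0.0579] turn [ 1.62 11.99 -2.75] d 0.4236429105956988
```

```bash
python3 -m crank '[[[100,-0.246,-0.34,-0.058,1.6,12,-2.7],[100,-0.246,-0.34,-0.058,1.6,12,-2.7],[100,-0.246,-0.34,-0.058,1.6,12,-2.7],[100,-0.246,-0.34,-0.058,1.6,12,-2.7],[100,-0.246,-0.34,-0.058,1.6,12,-2.7],[100,-0.246,-0.34,-0.058,1.6,12,-2.7],[100,-0.246,-0.34,-0.058,1.6,12,-2.7],[100,-0.246,-0.34,-0.058,1.6,12,-2.7],[100,-0.246,-0.34,-0.058,1.6,12,-2.7]]]'
python3 - <<'E'
from h import *; from cell import r
import pickle
a=axis(-5); s=r.state(); go(s,frame(ydir(-5),-a),np.array([.504,-.383,.157])+a*.255); print(s["joint_pos"])
c=r.capture("wrist"); pickle.dump(c,open("w1.pkl","wb")); cv2.imwrite("pics/w1.png",c["image"][:,:,::-1]); print(np.round(c["cam_to_world"],3),c["fx"],c["dist_coeffs"])
E
```

```text
t: 2.48
eef_pos: [0.6384, -0.3924, 0.3724]
orientation: [3.14, -0.56, 3.054]
ft_force: [-0.7, 0.1, 0.5]
grip_width: 1.0
gripper_force: 0.0
shift [ 0.     -0.0023 -0.001 ] turn [ 0.07 -0.11  0.01] d 0.002507003907292466
[-0.6328584   0.85067167  0.69285745 -0.31813433  2.06913679 -2.20178896]
[[ 0.087  0.958 -0.273  0.563]
 [ 0.996 -0.084  0.025 -0.385]
 [ 0.001 -0.274 -0.962  0.384]
 [ 0.     0.     0.     1.   ]] 331.508081785955 [-0.00015998  0.          0.          0.          0.        ]
```

View pics/w1.png

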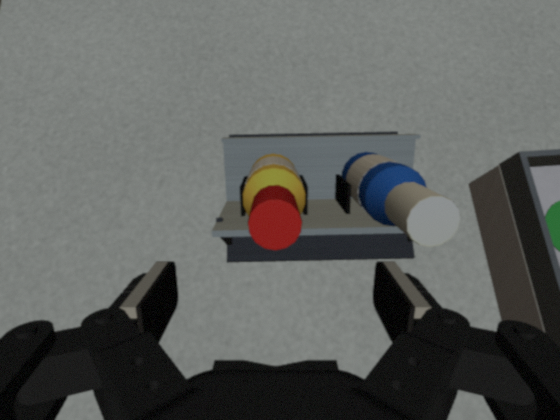

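```bash
python3 - <<'E'
import pickle; from h import *
np.set_printoptions(precision=4,suppress=True)
c=pickle.load(open("w1.pkl","rb")); t=pickle.load(open("c0.pkl","rb"))["top"]
m=mask(c,(0,150,60),(8,255,255),(230,150,320,260)); p,k,b=blob(m); e=cv2.minEnclosingCircle(k); print("red",p,e,cv2.boundingRect(k))
wm=mask(c,(0,0,135),(180,60,255),(395,190,465,250)); pw,kw,_=blob(wm); ew=cv2.fitEllipse(kw); print("white",pw,ew)
b=cv2.boundingRect(k); r_=b[2]/2; cr=(b[0]+r_,b[1]+b[3]-r_)
print(cr,"red top",plane(c,[cr],.1725),"white top",plane(c,[pw],.1725))
for uv in([(222,138),(420,135)],[(213,234),(415,234)],[(228,262),(413,257)]):
    q=plane(c,uv,.05); v=q[0]-q[1]; print("yaw",np.degrees(np.arctan2(v[0],-v[1])),q.tolist())
g=cv2.cvtColor(c["image"],cv2.COLOR_RGB2GRAY)
for l in cv2.createLineSegmentDetector().detect(g)[0][:,0]:
    if abs(l[0]-l[2])>80: q=plane(c,l.reshape(2,2),.05); v=q[0]-q[1]; v*=np.sign(v[1]); print(l,"yaw",np.degrees(np.arctan2(-v[0],v[1])))
E
```

```text
red [274.3164 218.4608] ((274.5, 217.56451416015625), 31.88377571105957) (248, 186, 54, 64)
white [433.4783 221.0127] ((433.4709167480469, 221.02198791503906), (46.94870376586914, 53.308929443359375), 53.813140869140625)
(275.0, 223.0) red top [[ 0.514  -0.3806  0.1725]] white top [[ 0.5218 -0.2769  0.1725]]
yaw -4.0227587522623525 [[0.3838328362688595, -0.4283977495990707, 0.04999999999999999], [0.3993465189835448, -0.20780099993925566, 0.04999999999999999]]
yaw -4.9967112629065245 [[0.49168071309794903, -0.44232314611396195, 0.04999999999999999], [0.5097088448451851, -0.23612434024802686, 0.04999999999999999]]
yaw -3.4619595244289028 [[0.5214769294751336, -0.4284010833177353, 0.04999999999999999], [0.5327000693122935, -0.2428830851349452, 0.04999999999999999]]
[411.8652 257.6888 228.0957 261.8258] yaw -3.718898244253135
[229.3878 133.8    396.8988 130.6346] yaw -3.7803660695079655
[296.8631 235.0881 404.3935 232.7126] yaw -3.7131219928559864
[395.6241 134.3286 229.3639 137.5517] yaw -3.754034428631384
```

```bash
python3 - <<'E'
from h import *; from cell import r
s=r.state(); a=axis(-3.8); R=frame(ydir(-3.8),-a); T=np.array([.514,-.3806,.1725])
go(s,R,T+a*.255); go(s,R,T+a*.138)
E
```

```text
shift [-0.0007  0.0031 -0.0182] turn [ 0.65 -0.04 -1.  ] d 0.01849179990600956
shift [-0.0008  0.0018  0.0988] turn [ 0.65 -0.04 -1.  ] d 0.09879331530648314
```

```bash
python3 -m crank '[[[100,-0.001,0.003,0.01,0.65,0,-1],[100,-0.001,0.003,0.04,0.65,0,-1],[100,-0.001,0.002,0.07,0.65,0,-1],[100,-0.001,0.002,0.09,0.65,0,-1],[100,-0.001,0.002,0.099,0.65,0,-1],[100,-0.001,0.002,0.099,0.65,0,-1]]]' 60
python3 - <<'E'
from h import *; from cell import r
s=r.state(); a=axis(-3.8); R=frame(ydir(-3.8),-a); T=np.array([.514,-.3806,.1725])
go(s,R,T+a*.138)
E
```

```text
t: 3.28
eef_pos: [0.5871, -0.3853, 0.2902]
orientation: [-3.14, -0.558, 3.075]
ft_force: [0.7, 0.3, 0.1]
grip_width: 0.998
gripper_force: 0.0
shift [-0.0003 -0.0002  0.0006] turn [-0.06  0.02 -0.02] d 0.0007041188766258107
```

```bash
python3 -m crank '[[[30,0,0,0,0,0,0],[30,0,0,0,0,0,0],[30,0,0,0,0,0,0],[0,0,0,0,0,0,0],[0,0,0,0,0,0,0],[0,0,0,0,0,0,0],[0,0,0,0,0,0,0],[0,0,0,0,0,0,0]]]' 60
```

```text
t: 4.28
eef_pos: [0.5874, -0.3862, 0.2898]
orientation: [-3.14, -0.557, 3.074]
ft_force: [3.8, -0.1, 5.8]
grip_width: 0.408
gripper_force: 60.3
```

```bash
python3 -m crank '[[[0,0,0,-0.01,0,0,0],[0,0,0,-0.025,0,0,0],[0,0,0,-0.04,0,0,0],[0,0,0,-0.055,0,0,0],[0,0,0,-0.07,0,0,0],[0,0,0,-0.085,0,0,0],[0,0,0,-0.1,0,0,0],[0,0,0,-0.115,0,0,0],[0,0,0,-0.125,0,0,0],[0,0,0,-0.125,0,0,0]]]' 
python3 - <<'E'
from h import *; from cell import r
s=r.state(); y=np.radians(-1.5)
R=frame(ydir(-1.5),[0,0,-1]); print(s["joint_pos"])
# bottle base target at mark; TCP above base by .150+.155
go(s,R,[.519,-.0793,.30+.15])
go(s,R,s["eef_pos"]+[-.15,0,.1])
E
```

```text
t: 5.52
eef_pos: [0.6537, -0.3905, 0.3947]
orientation: [-3.141, -0.559, 3.075]
ft_force: [-0.2, -0.6, -3.7]
grip_width: 0.407
gripper_force: 60.2
[-0.61799293  0.87674017  0.58973895 -0.33586953  2.1376984  -2.23681438]
shift [0.1609 0.3015 0.0352] turn [  0.62 -32.    -2.25] d 0.3435584236645893
shift [ 0.1799 -0.01   -0.0055] turn [  0.62 -32.    -2.25] d 0.18027756377319948
```

```bash
python3 - <<'E'
from h import *; from cell import r
s=r.state(); R=frame(ydir(-1.5),[0,0,-1])
go(s,np.array(Ro.from_euler("xyz",s["orientation"]).as_matrix()),s["eef_pos"]+[-.05,0,.08])
go(s,R,s["eef_pos"]+[-.12,0,.12]); go(s,R,[.519,-.0793,.12+.3947])
E
```

```text
shift [ 0.0847 -0.0034 -0.0414] turn [-0.  0.  0.] d 0.09433981132056607
shift [ 0.1651 -0.008  -0.0383] turn [  0.62 -32.    -2.25] d 0.16970562748477142
shift [ 0.1952  0.3015 -0.0197] turn [  0.62 -32.    -2.25] d 0.35968867966413337
```

```bash
python3 -m crank '[[[0,0.04,-0.002,-0.02,0,0,0],[0,0.085,-0.003,-0.041,0,0,0],[0,0.12,-0.005,-0.041,0,-8,0],[0,0.145,-0.006,-0.04,0.2,-16,-0.7],[0,0.165,-0.008,-0.038,0.4,-24,-1.5],[0,0.165,-0.008,-0.038,0.6,-32,-2.2],[0,0.165,-0.008,-0.038,0.6,-32,-2.2]]]' 
python3 - <<'E'
from h import *; from cell import r
s=r.state(); R=frame(ydir(-1.5),[0,0,-1])
go(s,R,[.519,-.0793,.5147])
E
```

```text
t: 6.4
eef_pos: [0.5317, -0.3902, 0.5152]
orientation: [3.141, -0.002, 3.112]
ft_force: [-0.5, -0.8, -2.9]
grip_width: 0.406
gripper_force: 60.5
shift [0.0217 0.3104 0.0006] turn [ 0.01 -0.09 -0.17] d 0.3111335829114705
```

```bash
python3 -m crank '[[[0,0,0.03,0,0,0,0],[0,0.005,0.08,0,0,0,0],[0,0.01,0.13,0,0,0,0],[0,0.015,0.18,0,0,0,0],[0,0.02,0.23,0,0,0,0],[0,0.022,0.28,0,0,0,0],[0,0.022,0.31,0,0,0,-0.2],[0,0.022,0.31,0.05,0,0,-0.2],[0,0.022,0.31,0.09,0,0,-0.2],[0,0.022,0.31,0.09,0,0,-0.2]]]' 
python3 - <<'E'
from h import *; from cell import r
import pickle
s=r.state(); R=frame(ydir(-1.5),[0,0,-1])
go(s,R,[.519,-.0793,.365])
d={n:r.capture(n) for n in("top","scene")}; pickle.dump(d,open("c1.pkl","wb"))
a=cv2.cvtColor(d["scene"]["image"],cv2.COLOR_RGB2BGR)[80:280,130:330]; b=cv2.cvtColor(d["top"]["image"],cv2.COLOR_RGB2BGR)[130:280,250:400]
cv2.imwrite("pics/p2.png",np.hstack([cv2.resize(a,(400,400),interpolation=2),cv2.resize(b,(400,400),interpolation=2)]))
E
```

```text
t: 7.65
eef_pos: [0.5188, -0.0792, 0.4208]
orientation: [3.14, -0.012, 3.119]
ft_force: [-0.9, 0.3, -3.3]
grip_width: 0.404
gripper_force: 60.7
shift [-0.0009 -0.0002  0.0558] turn [ 0.11 -0.69  0.19] d 0.05582419248407581
```

View pics/p2.png

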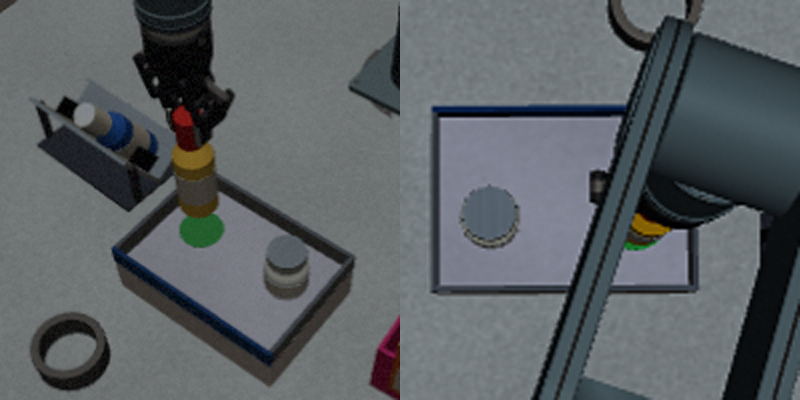

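```bash
python3 - <<'E'
import pickle; from h import *
c=pickle.load(open("c1.pkl","rb"))["scene"]
K=np.array([[c["fx"],0,c["cx"]],[0,c["fy"],c["cy"]],[0,0,1]]); T=np.linalg.inv(c["cam_to_world"])
def pr(P): return cv2.projectPoints(np.array(P,float),cv2.Rodrigues(T[:3,:3])[0],T[:3,3],K,np.array(c["dist_coeffs"],float))[0][:,0]
b=np.array([.5188,-.0792,.1158])
print("expected",pr([b,b+[0,0,.1],b+[0,0,.127]]))
# body silhouette by rows: pixel extents of yellow+label
h=cv2.cvtColor(c["image"],cv2.COLOR_RGB2HSV)
m=mask(c,(12,40,70),(30,255,255),(205,140,250,200)); p,k,_=blob(m)
print("body",p,cv2.minAreaRect(k),cv2.boundingRect(k), cv2.fitLine(k,cv2.DIST_L2,0,.01,.01).ravel())
for y in range(160,190,5): xs=np.where(m[y])[0]; print(y,xs.min(),xs.max())
th=np.radians(np.arange(0,360,15)); 
ring=lambda z:b+np.c_[.027*np.cos(th),.027*np.sin(th),0*th+z]
hull=cv2.convexHull(pr(np.r_[ring(0),ring(.1)]).astype(np.float32)); print("exp hull",cv2.boundingRect(hull),cv2.minAreaRect(hull))
g,kr,_=blob(mask(c,(0,150,60),(8,255,255),(205,120,240,170))); print("red",g)
E
```

```text
expected [[228.73414928 182.07968571]
 [225.62358916 157.25560103]
 [224.70195367 149.86334293]]
body [226.00375587 158.28169014] ((226.05056762695312, 157.80934143066406), (12.725170135498047, 20.335323333740234), 86.42366790771484) (216, 151, 21, 14) [ 9.9733347e-01 -7.2979264e-02  2.2579245e+02  1.5777359e+02]
160 216 235Traceback (most recent call last):
  File "<stdin>", line 11, in <module>
    return umr_minimum(a, axis, None, out, keepdims, initial, where)
ValueError: zero-size array to reduction operation minimum which has no identity
```

```bash
python3 -m crank '[[[0,0,0,0.02,0,-0.7,0],[0,0,0,0.035,0,-0.7,0],[0,0,0,0.045,0,-0.7,0],[0,0,0,0.05,0,-0.7,0],[0,0,0,0.05,0,-0.7,0],[0,0,0,0.05,0,-0.7,0]]]' ;python3 -m crank '[[[0,0,0,0.002,0,0,0],[0,0,0,0.002,0,0,0]]]'
```

```text
t: 8.5
eef_pos: [0.5199, -0.08, 0.3753]
orientation: [-3.141, 0.013, 3.118]
ft_force: [-0.3, -0.7, -3.4]
grip_width: 0.407
gripper_force: 61.1
t: 8.75
eef_pos: [0.5198, -0.0799, 0.3728]
orientation: [-3.141, 0.012, 3.118]
ft_force: [-0.3, 0.1, -3.4]
grip_width: 0.405
gripper_force: 61.1
```

```bash
python3 -m crank '[[[0,0,0,0.003,0,0.7,0],[0,0,0,0.005,0,0.7,0],[0,0,0,0.005,0,0.7,0]]]' ;python3 -m crank '[[[0,0,0,0.0015,0,0,0],[0,0,0,0.0015,0,0,0]]]';python3 -m crank '[[[0,0,0,0.0015,0,0,0],[0,0,0,0.0015,0,0,0]]]'
```

```text
t: 9.12
eef_pos: [0.5198, -0.0799, 0.3675]
orientation: [-3.142, -0.001, 3.118]
ft_force: [-0.6, -0.0, -2.6]
grip_width: 0.404
gripper_force: 61.1
t: 9.38
eef_pos: [0.5198, -0.0799, 0.3662]
orientation: [-3.141, -0.0, 3.118]
ft_force: [-0.2, 0.8, -3.4]
grip_width: 0.411
gripper_force: 61.1
t: 9.62
eef_pos: [0.5199, -0.0799, 0.366]
orientation: [-3.141, 0.001, 3.118]
ft_force: [-2.2, 0.0, 4.9]
grip_width: 0.403
gripper_force: 62.1
```

```bash
python3 -m crank '[[[42,0,0,0,0,0,0],[44,0,0,0,0,0,0],[48,0,0,0,0,0,0],[60,0,0,0,0,0,0],[80,0,0,0,0,0,0],[85,0,0,0,0,0,0],[85,0,0,0,0,0,0]]]' 20; python3 -m crank '[[[85,0,0,-0.01,0,0,0],[85,0,0,-0.04,0,0,0],[85,0,0,-0.08,0,0,0],[85,0,0,-0.12,0,0,0],[85,0,0,-0.12,0,0,0]]]'
python3 - <<'E'
from h import *; from cell import r
import pickle
np.set_printoptions(precision=4,suppress=True)
s=r.state(); c=r.capture("wrist"); sc=r.capture("scene"); pickle.dump((c,sc),open("w2.pkl","wb"))
im=lambda q:cv2.cvtColor(q["image"],cv2.COLOR_RGB2BGR)
cv2.imwrite("pics/p3.png",np.hstack([cv2.resize(im(c),(533,400)),cv2.resize(im(sc)[100:300,150:280],(260,400))]))
# toward sign viewing pose: tool y along sign +x (yaw 2.2)
a=np.radians(2.2)
for y in([np.cos(a),np.sin(a),0],[-np.cos(a),-np.sin(a),0]): go(s,frame(y,[0,0,-1]),[.557,.298,.40])
print(s["joint_pos"])
E
```

```text
t: 10.5
eef_pos: [0.5198, -0.0799, 0.3648]
orientation: [-3.141, -0.0, 3.118]
ft_force: [0.2, -0.2, -0.8]
grip_width: 0.85
gripper_force: 0.0
t: 11.12
eef_pos: [0.5202, -0.08, 0.4893]
orientation: [-3.139, 0.008, 3.118]
ft_force: [0.1, -0.9, -0.2]
grip_width: 0.85
gripper_force: 0.0
shift [-0.0271  0.379   0.0883] turn [ 0.19  0.49 86.43] d 0.39010687057390186
shift [-0.0271  0.379   0.0883] turn [ -0.49   0.2  -93.57] d 0.39010687057390186
[-0.3645  0.1694  1.4442 -0.0003  1.5197 -1.9114]
```

View pics/p3.png

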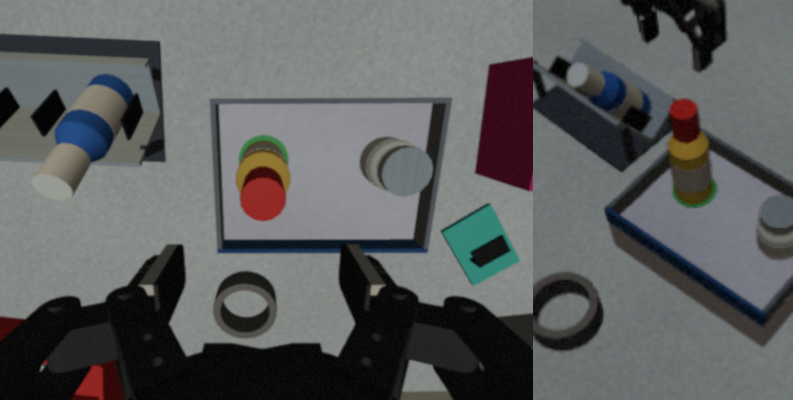

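```bash
python3 -m crank '[[[85,0,0.05,0,0,0,10],[85,0,0.1,0,0,0,20],[85,0,0.15,0,0,0,30],[85,0,0.2,0,0,0,40],[85,-0.01,0.25,0.02,0,0,50],[85,-0.02,0.3,0.04,0,0,60],[85,-0.027,0.34,0.06,0,0,70],[85,-0.027,0.36,0.07,0,0,80],[85,-0.027,0.36,0.07,0,0,86.4],[85,-0.027,0.36,0.07,0,0,86.4]]]' 
python3 - <<'E'
from h import *; from cell import r
import pickle
s=r.state(); c=r.capture("wrist"); pickle.dump(c,open("w3.pkl","wb"))
cv2.imwrite("pics/w3.png",c["image"][:,:,::-1])
print(s["joint_pos"])
E
```

```text
t: 12.48
eef_pos: [0.5551, 0.2796, 0.4129]
orientation: [-3.138, 0.001, 1.611]
ft_force: [-0.6, 0.4, -0.0]
grip_width: 0.851
gripper_force: 0.0
[ 2.87494731e-01  3.84087593e-01  1.33745975e+00 -2.84417116e-04
  1.42357896e+00  2.47001077e-01]
```

View pics/w3.png

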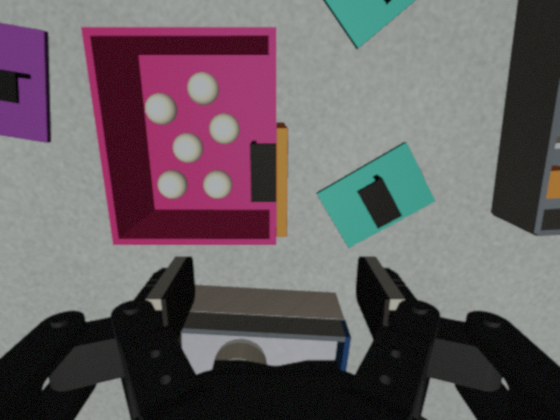

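```bash
python3 - <<'E'
import pickle; from h import *; from cell import r
np.set_printoptions(precision=4,suppress=True)
c=pickle.load(open("w3.pkl","rb"))
m=mask(c,(8,120,60),(22,255,255),(265,110,300,245)); p,k,b=blob(m); print(p,cv2.minAreaRect(k),cv2.boundingRect(k)); P=plane(c,b,.15); print(P[:,:2]); C=P.mean(0)
P=P[np.argsort(P[:,1])]; v=P[2:].mean(0)-P[:2].mean(0); yaw=np.degrees(np.arctan2(-v[0],v[1])); print(C,"len",np.linalg.norm(v),"yaw",yaw)
a=np.radians(yaw); s=r.state(); R=frame([np.cos(a),np.sin(a),0],[0,0,-1])
go(s,R,[C[0],C[1],.38]); go(s,R,[C[0],C[1],.135+.155])
E
```

```text
[280.8946 178.5908] ((280.4999694824219, 179.0), (10.999998092651367, 111.99998474121094), 0.0) (275, 123, 12, 113)
[[0.5559 0.2611]
 [0.5526 0.3424]
 [0.5601 0.3427]
 [0.5642 0.2615]]
[0.5582 0.3019 0.15  ] len 0.08138284429068512 yaw 2.619711729170079
shift [0.0225 0.0039 0.0334] turn [-0.14  0.05 -0.25] d 0.040489799094951893
shift [0.0226 0.0042 0.1234] turn [-0.14  0.05 -0.25] d 0.1255497903591085
```

```bash
python3 -m crank '[[[65,0.01,0.004,0.02,0,0,0],[65,0.0225,0.004,0.05,0,0,0],[65,0.0225,0.004,0.08,0,0,0],[65,0.0225,0.004,0.105,0,0,0],[65,0.0225,0.004,0.116,0,0,0],[65,0.0225,0.004,0.116,0,0,0]]]' 40
python3 - <<'E'
from h import *; from cell import r
a=np.radians(2.4); s=r.state(); R=frame([np.cos(a),np.sin(a),0],[0,0,-1])
go(s,R,[.5582,.3019,.297])
E
```

```text
t: 13.28
eef_pos: [0.5584, 0.3019, 0.2975]
orientation: [-3.139, 0.001, 1.61]
ft_force: [0.9, 0.8, -0.1]
grip_width: 0.648
gripper_force: 0.0
shift [ 0.     -0.0002  0.0005] turn [-0.12  0.04 -0.16] d 0.0005098131669820482
```

```bash
python3 -m crank '[[[30,0,0,0,0,0,0],[20,0,0,0,0,0,0],[0,0,0,0,0,0,0],[0,0,0,0,0,0,0],[0,0,0,0,0,0,0],[0,0,0,0,0,0,0],[0,0,0,0,0,0,0]]]' 40
python3 -m crank '[[[0,0,0,-0.01,0,0,0],[0,0,0,-0.03,0,0,0],[0,0,0,-0.06,0,0,0],[0,0,0,-0.09,0,0,0],[0,0,0,-0.12,0,0,0],[0,0,0,-0.12,0,0,0]]]'
python3 - <<'E'
from h import *; from cell import r
import pickle
np.set_printoptions(precision=4,suppress=True)
s=r.state(); c=r.capture("wrist"); sc=r.capture("scene"); pickle.dump((c,sc),open("w4.pkl","wb"))
im=lambda q:cv2.cvtColor(q["image"],cv2.COLOR_RGB2BGR)
cv2.imwrite("pics/p4.png",np.hstack([cv2.resize(im(c)[150:420,150:420],(400,400),interpolation=2),cv2.resize(im(sc)[150:350,250:450],(400,400),interpolation=2)]))
a=np.radians(-1.5); o=np.array([.541,-.005]); X=np.array([np.cos(a),np.sin(a)]);Y=np.array([-X[1],X[0]])
R=frame([*X,0],[0,0,-1])
q=o+X*(.095+.006+.004)+Y*.01; print(q); go(s,R,[*q,s["eef_pos"][2]])
E
```

```text
t: 14.15
eef_pos: [0.5588, 0.3021, 0.2998]
orientation: [3.14, -0.0, 1.61]
ft_force: [-0.6, 0.0, 6.7]
grip_width: 0.086
gripper_force: 40.4
t: 14.9
eef_pos: [0.559, 0.3021, 0.4217]
orientation: [3.136, -0.001, 1.61]
ft_force: [0.7, -0.4, -0.2]
grip_width: 0.085
gripper_force: 39.6
[0.6462 0.0022]
shift [-0.3031  0.0755  0.    ] turn [ 0.3  -0.08  3.73] d 0.3123302034427606
```

View pics/p4.png

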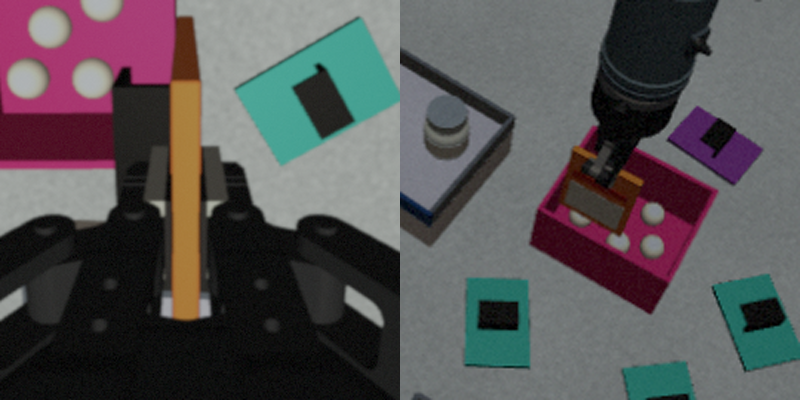

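```bash
python3 -m crank '[[[0,-0.03,0.008,0,0,0,0],[0,-0.07,0.02,0,0,0,0.5],[0,-0.11,0.03,0,0,0,1],[0,-0.15,0.04,0,0,0,1.5],[0,-0.19,0.05,0,0,0,2],[0,-0.23,0.06,0,0,0,2.5],[0,-0.27,0.07,0,0,0,3.2],[0,-0.295,0.075,0,0.3,0,3.7],[0,-0.303,0.0755,0,0.3,0,3.7],[0,-0.303,0.0755,0,0.3,0,3.7]]]'
python3 - <<'E'
from h import *; from cell import r
import pickle
s=r.state(); c=r.capture("wrist"); sc=r.capture("scene"); tp=r.capture("top"); pickle.dump((c,sc,tp),open("w5.pkl","wb"))
cv2.imwrite("pics/w5.png",cv2.cvtColor(c["image"],cv2.COLOR_RGB2BGR))
E
```

```text
t: 16.25
eef_pos: [0.6456, 0.0025, 0.4182]
orientation: [-3.135, -0.0, 1.545]
ft_force: [-0.7, 0.1, -1.6]
grip_width: 0.085
gripper_force: 39.6
```

View pics/w5.png

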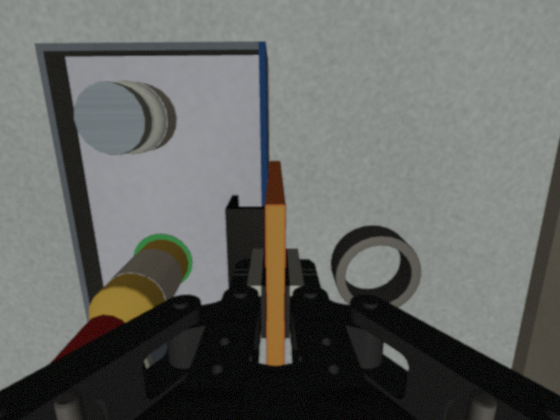

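```bash
python3 - <<'E'
import pickle; from h import *; from cell import r
np.set_printoptions(precision=4,suppress=True)
c=pickle.load(open("w5.pkl","rb"))[0]; s=r.state(); R0=Ro.from_euler("xyz",s["orientation"])
h=mask(c,(100,100,30),(125,255,255),(250,40,285,180)); o=mask(c,(8,150,100),(22,255,255),(255,160,300,370))
def T(uv,z): return R0.inv().apply(plane(c,uv,z)-s["eef_pos"])
for y in(50,80,110,140,160):
    xs=np.where(h[y])[0]; print("lip",y,xs.min(),xs.max(),T([(xs.min()-.5,y),(xs.max()+.5,y)],.09)[:,:2].tolist())
for y in(210,250,300,350):
    xs=np.where(o[y])[0]; print("board top",y,xs.min(),xs.max(),T([(xs.min()-.5,y),(xs.max()+.5,y)],.2684)[:,:2].tolist())
E
```

```text
lip 50 258 265 [[0.11821702247172944, -0.013536519301968334], [0.11820382591425076, -0.006951881917768946]]
lip 80 260 266 [[0.09507208575346418, -0.012218203240926385], [0.09506265284717556, -0.006320917875919508]]
lip 110 261 266 [[0.07081104574166845, -0.011699160829858838], [0.07080495819874927, -0.006522224634821111]]
lip 140 261 266 [[0.04534971295893125, -0.012038719612095595], [0.045345832402748226, -0.0067335213821013064]]
lip 160 262 267 [[0.027662598224330388, -0.01137549206988285], [0.027660318642590814, -0.005981357564236053]]
board top 210 265 284 [[0.034357729179777745, -0.003220223945864521], [0.03436071107432564, 0.004304141722481042]]
board top 250 265 285 [[0.018071521198021096, -0.0033827837871052255], [0.018080557970314246, 0.004804729696404576]]
board top 300 267 283 [[-0.004028597565129743, -0.0027862747957578607], [-0.004014268091158761, 0.004157114214227532]]
board top 350 267 283 [[-0.02833891295053407, -0.002988150925209072], [-0.028316168877503677, 0.004302218678596013]]
```

```bash
python3 -m crank '[[[0,0,0.003,0.015,0,0,0],[0,0,0.003,0.04,0,0,0],[0,0,0.003,0.065,0,0,0],[0,0,0.003,0.085,0,0,0],[0,0,0.003,0.1,0,0,0],[0,0,0.003,0.11,0,0,0],[0,0,0.003,0.118,0,0,0],[0,0,0.003,0.12,0,0,0],[0,0,0.003,0.12,0,0,0]]]'; python3 -m crank '[[[0,0,0,0.003,0,0,0],[0,0,0,0.003,0,0,0]]]'; python3 -m crank '[[[0,0,0,0.002,0,0,0],[0,0,0,0.002,0,0,0]]]'
```

```text
t: 17.52
eef_pos: [0.6483, 0.002, 0.2991]
orientation: [-3.137, 0.001, 1.545]
ft_force: [-0.7, -0.6, -1.6]
grip_width: 0.081
gripper_force: 39.6
t: 17.77
eef_pos: [0.6481, 0.002, 0.2958]
orientation: [-3.136, 0.0, 1.545]
ft_force: [-0.8, -0.4, -0.2]
grip_width: 0.082
gripper_force: 39.6
t: 18.02
eef_pos: [0.6481, 0.002, 0.2936]
orientation: [-3.136, 0.0, 1.545]
ft_force: [0.0, -0.2, -1.0]
grip_width: 0.082
gripper_force: 39.6
```

Expected contact near 0.290; creep on.

```bash
for i in 1 2 3; do python3 -m crank '[[[0,0,0,0.0015,0,0,0],[0,0,0,0.0015,0,0,0]]]'; done
python3 - <<'E'
from h import *; from cell import r
sc=r.capture("scene"); cv2.imwrite("pics/s5.png",cv2.resize(cv2.cvtColor(sc["image"],cv2.COLOR_RGB2BGR)[150:300,170:370],(800,600),interpolation=2))
E
```

```text
t: 18.27
eef_pos: [0.6481, 0.0021, 0.2921]
orientation: [-3.136, 0.0, 1.545]
ft_force: [0.0, -0.2, -1.0]
grip_width: 0.083
gripper_force: 39.6
t: 18.52
eef_pos: [0.6481, 0.002, 0.2906]
orientation: [-3.136, 0.0, 1.545]
ft_force: [-0.1, -0.4, -1.2]
grip_width: 0.084
gripper_force: 39.6
t: 18.77
eef_pos: [0.6482, 0.002, 0.2898]
orientation: [-3.137, 0.001, 1.545]
ft_force: [-0.9, 0.4, 3.3]
grip_width: 0.081
gripper_force: 40.0
```

View pics/s5.png

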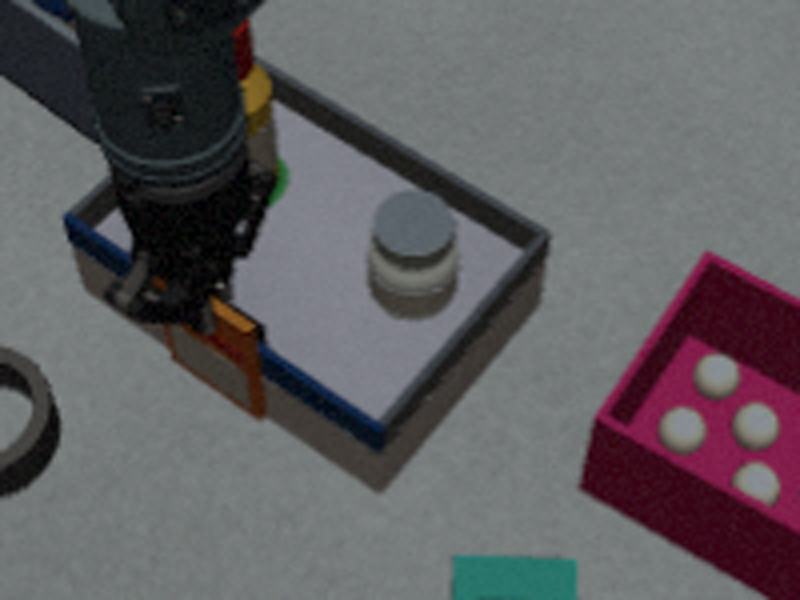

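```bash
python3 -m crank '[[[0,0,-0.002,0,0,0,0],[0,0,-0.004,0,0,0,0],[0,0,-0.004,0,0,0,0],[10,0,-0.004,0,0,0,0],[13,0,-0.004,0,0,0,0],[18,0,-0.004,0,0,0,0],[30,0,-0.004,0,0,0,0],[45,0,-0.004,0,0,0,0],[45,0,-0.004,0,0,0,0],[45,0,-0.004,0,0,0,0]]]' 20; python3 -m crank '[[[45,0,0,-0.02,0,0,0],[45,0,0,-0.05,0,0,0],[45,0,0,-0.1,0,0,0],[45,0,0,-0.15,0,0,0],[45,0,0,-0.17,0,0,0],[45,0,0,-0.17,0,0,0],[45,0,0,-0.17,0,0,0],[45,0,0,-0.17,0,0,0]]]'
python3 - <<'E'
from h import *; from cell import r
sc=r.capture("scene"); w=r.capture("wrist")
cv2.imwrite("pics/s6.png",np.hstack([cv2.resize(cv2.cvtColor(sc["image"],cv2.COLOR_RGB2BGR)[110:310,130:330],(400,400),interpolation=2),cv2.resize(cv2.cvtColor(w["image"],cv2.COLOR_RGB2BGR)[0:420,0:420],(400,400))]))
E
```

```text
t: 20.08
eef_pos: [0.6441, 0.0021, 0.2893]
orientation: [-3.136, 0.0, 1.545]
ft_force: [-0.1, 0.0, -0.1]
grip_width: 0.451
gripper_force: 0.0
t: 21.08
eef_pos: [0.6449, 0.0022, 0.4573]
orientation: [-3.133, -0.0, 1.545]
ft_force: [0.6, -0.4, -0.2]
grip_width: 0.452
gripper_force: 0.0
```

View pics/s6.png

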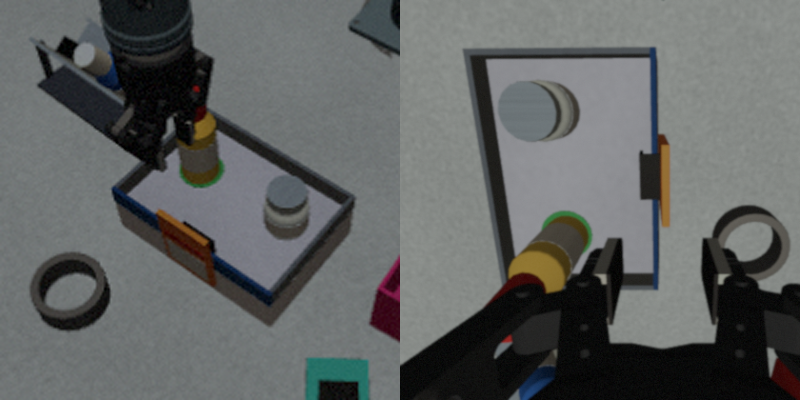

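The sign hangs square on the middle of the blue lip, front outwards. The bottle stands upright on the mark, and the gripper is clear of both.

```bash
python3 -c "
from cell import r
print(r.sign_off())"
```

```text
the job is handed in; nothing more can be done
None
```

I handed the job in at about 21 s: in the last pictures the yellow bottle stands upright on the green mark and the orange sign hangs front outwards near the middle of the blue lip, with the blue bottle, jar and tape looking undisturbed; `sign_off` returned no verdict.

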